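# Let the large detergent balls out of the lever dispenser

## Task

Two lever dispensers stand on the kitchen counter, one holding three large detergent balls and one holding three small ones. With your fingertips press the black paddle of the large-ball dispenser right down, keep it down until all three large balls have rolled into its catch tray, then let go so that the gate drops shut. Do not touch any ball, and leave the small-ball dispenser and the things around undisturbed.

Things in the scene. Friction and masses are not known exactly. Their poses are not given: they have to be found in the camera images.
- dispenser_large: Fixed steel dispenser of the three large balls (34 mm). Origin: on the counter under the lever's pivot; x points up the chute, y from pivot to paddle, z up. The open-topped chute (38 mm wide, walls up to 90 mm above the counter) runs at y = -100 mm from x = 125 down to -35 mm, sloping 12 degrees, into an open catch tray (x -35 to -125). Pivot cheeks are 112 mm high.
- lever_large (a joint): Rocking lever of dispenser_large: 190 mm bar along its y, pivot axis 105 mm above the counter; gate plate in the chute at one end, paddle at the other. 0 rad: at rest, gate down, balls held; 0.40: paddle fully down on its stop, gate up. The gate clears a 34 mm ball from about 0.3 rad. A spring shuts it; the push at the paddle grows from about 2.5 to 5 N.
- paddle_large (a point): Black paddle on lever_large, a plate 44 x 40 mm, 8 mm thick. Origin: centre of its top face, 90 mm from the pivot, 132 mm above the counter at rest; it sinks 36 mm over the full travel. The face is tilted 0.2 rad towards the dispenser's -y at rest and 0.2 rad the other way when fully down. Nothing stands over it.
- large_1_center (a point): Centre of large white detergent ball 1 of 3 (34 mm diameter), waiting in the chute of dispenser_large; ball 1 is next to the gate.
- large_2_center (a point): Centre of large white detergent ball 2 of 3 (34 mm diameter), waiting in the chute of dispenser_large; ball 1 is next to the gate.
- large_3_center (a point): Centre of large white detergent ball 3 of 3 (34 mm diameter), waiting in the chute of dispenser_large; ball 1 is next to the gate.
- dispenser_small: Fixed steel dispenser of the three small balls (24 mm). Origin: on the counter under the lever's pivot; x points up the chute, y from pivot to paddle, z up. The open-topped chute (28 mm wide, walls up to 90 mm above the counter) runs at y = -100 mm from x = 125 down to -35 mm, sloping 12 degrees, into an open catch tray (x -35 to -125). Pivot cheeks are 112 mm high.
- lever_small (a joint): Rocking lever of dispenser_small: 190 mm bar along its y, pivot axis 105 mm above the counter; gate plate in the chute at one end, paddle at the other. 0 rad: at rest, gate down, balls held; 0.40: paddle fully down on its stop, gate up. The gate clears a 24 mm ball from about 0.2 rad. A spring shuts it; the push at the paddle grows from about 2.5 to 5 N.
- paddle_small (a point): Black paddle on lever_small, a plate 44 x 40 mm, 8 mm thick. Origin: centre of its top face, 90 mm from the pivot, 132 mm above the counter at rest; it sinks 36 mm over the full travel. The face is tilted 0.2 rad towards the dispenser's -y at rest and 0.2 rad the other way when fully down. Nothing stands over it.
- small_1_center (a point): Centre of small white detergent ball 1 of 3 (24 mm diameter), waiting in the chute of dispenser_small; ball 1 is next to the gate.
- small_2_center (a point): Centre of small white detergent ball 2 of 3 (24 mm diameter), waiting in the chute of dispenser_small; ball 1 is next to the gate.
- small_3_center (a point): Centre of small white detergent ball 3 of 3 (24 mm diameter), waiting in the chute of dispenser_small; ball 1 is next to the gate.
- tray_large (a point): Centre of the inner floor of the catch tray of the large-ball dispenser (inside 90 mm along the dispenser's x, 84 mm along y, rim 41 mm above this floor). Axes as the dispenser.
- mug: Bystander: blue mug, 80 mm wide, 95 mm high, origin at the centre of its underside.
- soap: Bystander: white bottle, 60 mm wide, 120 mm high, origin at the centre of its underside.
- jar: Bystander: glass jar, 60 mm wide, 85 mm high, origin at the centre of its underside.

How it is judged:
By the outcome, as a careful person would: the job done as asked, in the order asked, and still so for the second after the job is handed in, with the robot touching nothing.
It also fails if it takes over 29 s, if anything falls off the work surface, if the arm or the gripper's body presses on something with over 40 N, if the wrist force passes 120 N, or if a joint passes its speed limit or range.

## Robot

A 6-joint arm with a two-finger parallel gripper is mounted at the origin on the work surface. World frame = base frame: x ahead of the robot, y to its left, z up, the work surface at z = 0. Lengths are in m, angles in degrees, forces in N, time in s.
With the tool pointing down it reaches from about 0.35 to 1 m from the base axis. Payload 7.1 kg.
Tool frame: the origin (TCP) lies at the very end of the fingers, on their centre line; the grasp point (between the pads) lies behind it (hold_point_z is the z of the grasp point in the tool frame, in m); z points along the fingers, y is the direction in which the jaws open and shut (so a half turn about z gives the same grasp; the last joint's range is limited). The gripper opens to 85 mm and grips with 20 to 120 N. Pads are 22 mm wide; open, the fingers measure 114 mm over their backs; the gripper's body (76 mm by 85 mm) begins 54 mm behind the grasp point. The pads swing forward as they close: fully open they stand 13 mm farther back than shut.
Start: joints at [74.313, 24.242, 93.386, -0, 62.372, -1.089], TCP at [0.158, 0.605, 0.231] pointing down, gripper open.
Joint ranges: [-172.04, 172.04], [-51.8, 120.97], [4.93, 147.93], [-75.15, 255.16], [6.16, 154.13], [-145.62, 145.62]. Speed limits (degrees/s): [136.94, 136.94, 172.46, 180, 180, 180].

## Interface

Orientations are given as [roll, pitch, yaw] about the fixed x, y, z axes, in that order (R = Rz(yaw) Ry(pitch) Rx(roll)).
In Python, from rig import * gives the robot as it stands. The module is installed in compiled form; this text tells all that it offers.
- The arm moves only by the shell command python3 -m jog 'ROWS'. ROWS is JSON, a list of rows, each a list of 5 numbers: the shift along the world's x, y, z in mm, then the turn about the world's z in degrees, then the finger opening in mm, from 0 to 85.4. In form: [[tx, ty, tz, turn, hand], ...]. A call has exactly 8 rows; each row shifts and turns the commanded pose from where the row before left it; what a row does not reach is not made up. A row lasts 1/10 s, in which the tool goes at most 50 mm and 8.59 degrees, less where a joint would pass 70% of its speed; a pose out of reach is approached as far as the arm can. A call with a gripper value outside its range is refused whole. The fingers move at their own pace and stop on an object; the grip force is fixed at half the most. Time passes only in rows, so rows that do not move let the fingers close, or fill a call up. It gives the time, the measured TCP pose, the force and the opening at its end, in the units of the state.
- observe(): the state, without advancing time (a new reading comes with each control period).
- snapshot(name): name is "side" or "top"; returns a dict with "frame" (420x560x3 uint8, red, green, blue), "range_z" (420x560 float32, m along the optical axis (not along the pixel's ray), 0 where there is no reading), "fov_y" (degrees; the focal length in pixels is half the picture's height over the tangent of half this angle, whatever the lens; pixels are square), "cx", "cy" (the principal point, pixels), "k1" (the pictures are not rectified: a ray, as slopes to the right and down, at radius r is drawn at 1 + k1 r^2 times it, then the intrinsics apply), "R" (3x3) and "t" (3): a world point X has camera coordinates R X + t. Camera axes: x right, y down, z forward; pixel columns grow to the right and rows downward; lengths in m; the calibration is good to about 2 mm. A picture is of the moment at which its call begins.
- hand_in(): hands the job in, once; it reports no verdict.
Trained networks look in a picture, given as the dict that the camera call returned (one of the last four; its "shot" number tells which), for a name from the list of things; names that differ only in an ending like _2 or _b are one class to them, and where a whole thing is asked for, a point or a joint stands for the part that bears it (a point fixed in the world has none). Each returns a list of dicts, best first, with "p" (0 to 1); they miss things now and then, are a little off and sometimes report something else, mostly with a low value. They report only what shows in the picture. A call takes as long as a camera call.
- search_frame(label, picture): "xy" ([column, row] in pixels, amid what is visible of it).
The state is a dict: "time": time; "qpos": joint angles; "qvel": joint speeds; "effort": joint torques, N m; "ee_pos": TCP position; "ee_rot": TCP orientation; "force": force on the tool from outside, world axes, zero at the start; "moment": the same for the moment, N m; "opening": finger opening in m.
Only numpy, scipy, OpenCV 4.12 (cv2) and the standard library are available. Lean on these libraries where they do the work, as an engineer would, in place of code of your own. Each camera call takes 0.05 s, during which the arm holds its last target. There are 200 camera calls.

## Working session

There is one attempt and no reset: what is moved stays moved. The work goes in short steps, Python scripts to look and compute and a shell command to move; the robot and the scene stay as the last step left them, time stands still between calls to the robot, and variables do not carry over. Pictures are saved under pics/ and viewed, on a budget of 10 in all, crops included, one or two more only if the job needs it, and the job is handed in when it is done.

```bash
mkdir -p pics; cat > h.py <<'E'
from rig import *
import numpy as np, cv2
def pt(s,xy,z=None):
    f=210/np.tan(np.radians(s["fov_y"])/2)
    d=np.array([(xy[0]-s["cx"])/f,(xy[1]-s["cy"])/f]); u=d.copy()
    for _ in range(20): u=d/(1+s["k1"]*(u@u))
    R=np.array(s["R"]);t=np.array(s["t"]); r=R.T@np.array([u[0],u[1],1]); c=-R.T@t
    if z is None:
        i,j=int(round(xy[1])),int(round(xy[0])); w=s["range_z"][i-1:i+2,j-1:j+2]; w=w[w>0]
        if len(w)==0: return None
        k=np.median(w)
    else: k=(z-c[2])/r[2]
    return c+k*r
E
python3 - <<'E'
from h import *
o=observe();print(o["time"],o["ee_pos"],o["ee_rot"],o["opening"],o["force"])
for n in("top","side"):
    s=snapshot(n);cv2.imwrite(f"pics/{n}0.png",s["frame"][:,:,::-1])
    for l in("paddle_large","paddle_small","large_1_center","small_1_center","tray_large","dispenser_large","dispenser_small","mug","soap","jar"):
        for d in search_frame(l,s)[:3]:
            p=pt(s,d["xy"]);print(n,l,np.round(d["xy"]),round(d["p"],2),None if p is None else p.round(3))
E
```

```text
0.0 [0.15736664 0.60425591 0.2304955 ] [-1.79906629e+02 -1.49704234e-03  1.65400952e+02] 0.08506869544315503 [-0.369493   -0.2930085   0.25946014]
top paddle_large [373. 248.] 0.87 [ 0.513 -0.201  0.121]
top paddle_small [221. 248.] 0.66 [0.517 0.183 0.118]
top small_1_center [279. 249.] 0.5 [0.515 0.038 0.061]
top tray_large [416. 249.] 0.92 [ 0.511 -0.339  0.019]
top dispenser_large [417. 250.] 0.87 [ 0.507 -0.335  0.039]
top dispenser_small [269. 262.] 0.63 [0.482 0.067 0.001]
top mug [336. 156.] 0.67 [ 0.778 -0.129  0.005]
top mug [376. 243.] 0.39 [ 0.525 -0.209  0.117]
top soap [196. 179.] 0.63 [0.701 0.253 0.093]
top soap [221. 251.] 0.56 [0.511 0.185 0.116]
top jar [137. 252.] 0.86 [0.514 0.405 0.085]
side paddle_large [315. 286.] 0.7 [ 0.517 -0.273  0.107]
side paddle_small [228. 196.] 0.85 [0.515 0.151 0.11 ]
side large_1_center [229. 196.] 0.56 [0.516 0.152 0.113]
side tray_large [320. 340.] 0.8 [ 0.505 -0.314  0.005]
side dispenser_large [321. 343.] 0.91 [ 0.491 -0.337  0.026]
side dispenser_large [274. 187.] 0.2 [0.699 0.235 0.055]
side dispenser_small [230. 238.] 0.85 [0.473 0.052 0.044]
side mug [370. 237.] 0.81 [ 0.744 -0.165  0.082]
side soap [272. 183.] 0.63 [0.695 0.241 0.07 ]
side soap [318. 287.] 0.18 [ 0.522 -0.278  0.105]
side jar [199. 182.] 0.56 [0.507 0.392 0.059]
```

View pics/top0.png

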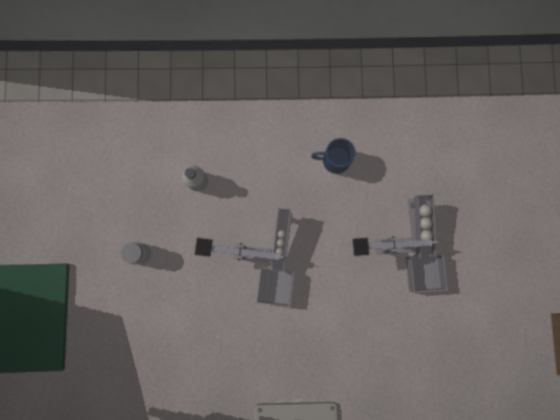

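View pics/side0.png

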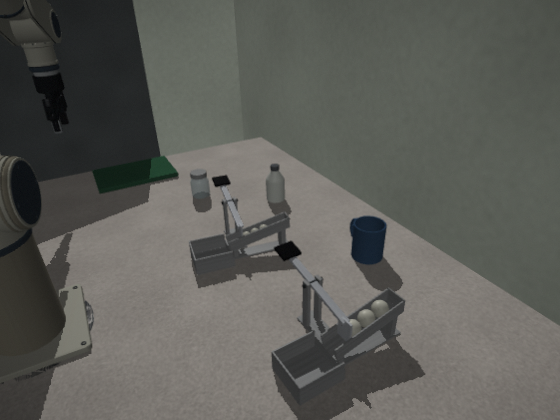

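The pictures show the large balls in the right-hand dispenser. Top view: paddle at about (361,247), balls at about (426,223), tray at about (428,272). The small-ball paddle is at about (204,247). I'll locate the paddle precisely from its black pixels.

```bash
python3 - <<'E'
from h import *
for n,(c0,c1,r0,r1) in {"top":(345,377,230,265),"side":(268,306,236,268)}.items():
    s=snapshot(n);g=s["frame"].max(2).astype(int)
    m=np.zeros(g.shape,np.uint8);m[r0:r1,c0:c1]=(g[r0:r1,c0:c1]<38)
    k,lab,st,ce=cv2.connectedComponentsWithStats(m);i=1+st[1:,4].argmax()
    print(n,st[i],ce[i],"z=.13:",pt(s,ce[i],.13).round(4),"range:",pt(s,ce[i]).round(4))
    ys,xs=np.where(lab==i);P=np.array([pt(s,(x,y)) for x,y in zip(xs,ys)]);P=P[P[:,2]>.1]
    print(len(P),P.mean(0).round(4),np.percentile(P,[3,97],axis=0).round(4), cv2.minAreaRect(P[:,:2].astype(np.float32)*1000))
    if n=="top":
        for xy in((393,243),(426,211),(427,223),(427,236),(434,243),(421,200),(428,272)): print(xy,pt(s,xy).round(3))
        f=cv2.resize(s["frame"][180:300,335:455],None,fx=5,fy=5,interpolation=2)
        cv2.imwrite("pics/crop1.png",cv2.convertScaleAbs(f,alpha=1.5)[:,:,::-1])
E
```

```text
Traceback (most recent call last):
ValueError: attempt to get argmax of an empty sequence
```

```bash
python3 - <<'E'
from h import *
for n,(c0,c1,r0,r1) in {"top":(345,377,230,265),"side":(268,306,236,268)}.items():
    s=snapshot(n);g=s["frame"].max(2).astype(int)
    w=g[r0:r1,c0:c1];print(n,w.min(),np.percentile(w,[5,20,50,90]))
    m=np.zeros(g.shape,np.uint8);m[r0:r1,c0:c1]=(w<(w.min()+np.percentile(w,60))/2)
    k,lab,st,ce=cv2.connectedComponentsWithStats(m);i=1+st[1:,4].argmax()
    print(n,st[i],ce[i],"z=.13:",pt(s,ce[i],.13).round(4),"range:",pt(s,ce[i]).round(4))
    ys,xs=np.where(lab==i);P=[pt(s,(x,y)) for x,y in zip(xs,ys)];P=np.array([p for p in P if p is not None]);P=P[P[:,2]>.1]
    print(len(P),P.mean(0).round(4),np.percentile(P,[3,97],axis=0).round(4), cv2.minAreaRect(P[:,:2].astype(np.float32)*1000))
    if n=="top":
        for xy in((393,243),(426,211),(427,223),(427,236),(434,243),(421,200),(428,272)): 
            p=pt(s,xy);print(xy,None if p is None else p.round(3))
        f=cv2.resize(s["frame"][180:300,335:455],None,fx=5,fy=5,interpolation=2)
        cv2.imwrite("pics/crop1.png",cv2.convertScaleAbs(f,alpha=1.5)[:,:,::-1])
E
```

```text
top 40 [ 41.   63.8 124.  128. ]
top [353 238  16  18 262] [360.53435115 246.29007634] z=.13: [ 0.5158 -0.1678  0.13  ] range: [ 0.5157 -0.1673  0.1327]
260 [ 0.5159 -0.1676  0.1319] [[ 0.4963 -0.1865  0.1252]
 [ 0.5365 -0.1487  0.1362]] ((515.30615234375, -167.97512817382812), (39.86064910888672, 42.62983703613281), 89.97039794921875)
(393, 243) [ 0.524 -0.255  0.109]
(426, 211) [ 0.607 -0.351  0.088]
(427, 223) [ 0.576 -0.354  0.081]
(427, 236) [ 0.542 -0.354  0.074]
(434, 243) [ 0.523 -0.37   0.079]
(421, 200) [ 0.64  -0.347  0.061]
(428, 272) [ 0.447 -0.373  0.005]
side 4 [  9.  12.  71. 132.]
side [274 236  27  26 349] [286.53295129 249.89971347] z=.13: [ 0.5128 -0.1723  0.13  ] range: [ 0.5114 -0.1749  0.1321]
313 [ 0.5128 -0.1757  0.131 ] [[ 0.4942 -0.1919  0.1237]
 [ 0.5333 -0.1564  0.1359]] ((513.9974975585938, -173.3125762939453), (40.82417678833008, 39.335933685302734), 2.5485427379608154)
```

View pics/crop1.png

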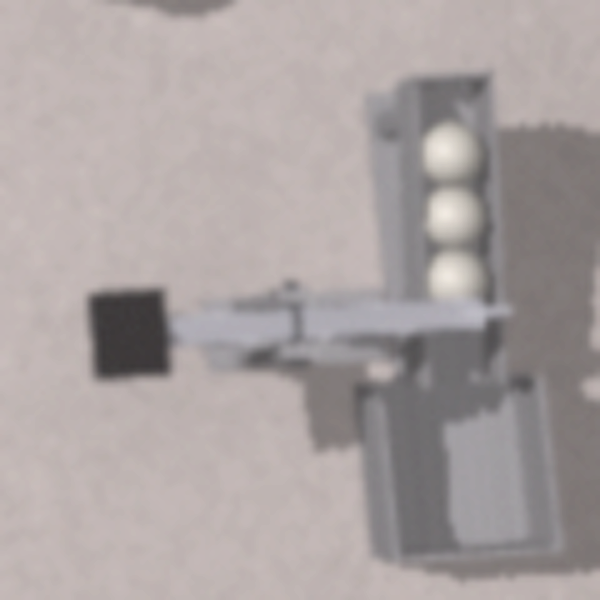

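Paddle is at about (0.515, -0.169, 0.132) m in both views. That matches the 132 mm given, and the size measures 40 x 43 mm. Next I move over it, closing the fingers and turning so the jaws line up across the bar.

```bash
python3 -m jog '[[15,-32,0,-3,0],[15,-32,0,-3,0],[15,-32,0,-3,0],[15,-32,0,-3,0],[15,-32,0,-3,0],[15,-32,0,-3,0],[15,-32,0,-3,0],[15,-32,0,-3,0]]'
python3 -m jog '[[15,-32,0,-3,0],[15,-32,0,-3,0],[15,-32,0,-3,0],[15,-32,0,-3,0],[15,-32,0,-3,0],[15,-32,0,-3,0],[15,-32,0,-3,0],[15,-32,0,-3,0]]'
python3 -m jog '[[15,-32,0,-3,0],[15,-32,0,-3,0],[15,-32,0,-3,0],[15,-32,0,-3,0],[15,-32,0,-3,0],[15,-32,0,-3,0],[0,0,0,0,0],[0,0,0,0,0]]'
```

```text
time: 2.05
ee_pos: [0.278, 0.3476, 0.2315]
ee_rot: [180.0, 0.0, 141.3]
force: [0.7, -0.1, -0.0]
opening: -0.0
time: 2.85
ee_pos: [0.3981, 0.0915, 0.2316]
ee_rot: [180.0, 0.0, 117.3]
force: [1.3, 0.8, 0.4]
opening: -0.0002
time: 3.65
ee_pos: [0.4874, -0.0997, 0.2311]
ee_rot: [-180.0, -0.0, 99.3]
force: [-1.0, -0.6, 0.3]
opening: 0.0003
```

```bash
python3 -m jog '[[7,-17,0,-2,0],[7,-17,0,-2,0],[7,-18,0,-2,0],[7,-17,-10,0,0],[0,0,-25,0,0],[0,0,-25,0,0],[0,0,-20,0,0],[0,0,0,0,0]]'
python3 - <<'E'
from h import *
s=snapshot("side");a=s["frame"][170:410,220:440];a=cv2.convertScaleAbs(cv2.resize(a,None,fx=2.5,fy=2.5),alpha=1.3)
cv2.imwrite("pics/s2.png",a[:,:,::-1])
s=snapshot("top");cv2.imwrite("pics/t2.png",cv2.convertScaleAbs(cv2.resize(s["frame"][180:300,335:455],None,fx=4,fy=4),alpha=1.4)[:,:,::-1])
E
```

```text
time: 4.45
ee_pos: [0.5136, -0.1684, 0.148]
ee_rot: [-179.7, -0.1, 93.4]
force: [0.3, 0.4, -0.2]
opening: -0.0001
```

View pics/s2.png

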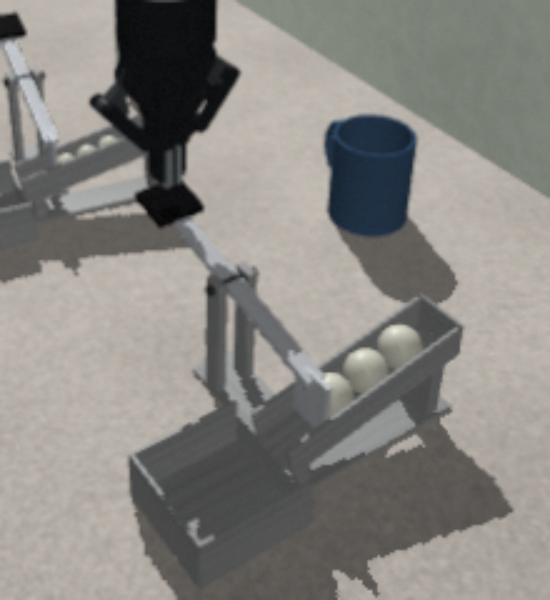

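Side crop: closed fingertips sit just over the paddle at (168,180), balls are behind the gate. I press down now.

```bash
python3 -m jog '[[0,0,-10,0,0],[0,0,-8,0,0],[0,0,-8,0,0],[0,0,-8,0,0],[0,0,-8,0,0],[0,0,-6,0,0],[0,0,-2,0,0],[0,0,0,0,0]]'
```

```text
time: 5.35
ee_pos: [0.5157, -0.168, 0.1011]
ee_rot: [180.0, -0.0, 93.4]
force: [0.5, 3.8, 5.0]
opening: 0.0003
```

```bash
python3 -m jog '[[0,0,-2,0,0],[0,0,-2,0,0],[0,0,-1,0,0],[0,0,0,0,0],[0,0,0,0,0],[0,0,0,0,0],[0,0,0,0,0],[0,0,0,0,0]]'
python3 - <<'E'
from h import *
o=observe();print(o["ee_pos"],o["force"])
s=snapshot("side");a=s["frame"][170:410,220:440];a=cv2.convertScaleAbs(cv2.resize(a,None,fx=2.5,fy=2.5),alpha=1.3)
cv2.imwrite("pics/s3.png",a[:,:,::-1])
E
```

```text
time: 6.15
ee_pos: [0.5158, -0.1683, 0.0969]
ee_rot: [180.0, 0.0, 93.4]
force: [0.1, 3.3, 9.2]
opening: 0.0002
[ 0.51578034 -0.16830965  0.09692852] [0.05444936 3.25021427 9.2446615 ]
```

View pics/s3.png

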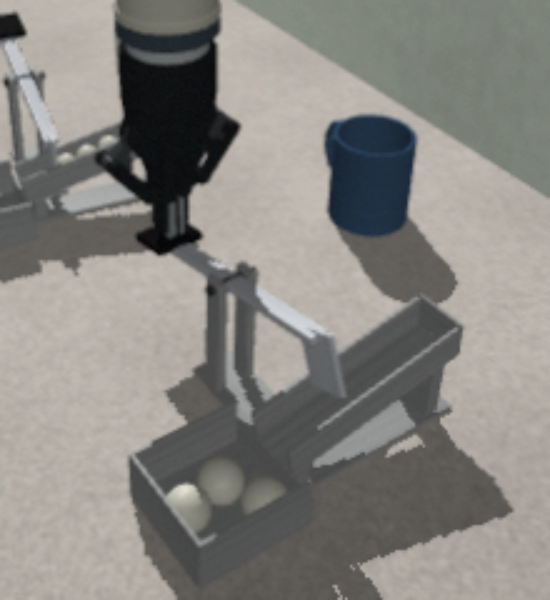

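All three balls are in the tray (crop (187,508), (221,482), (265,497)) and the chute is empty. The 9 N force means the paddle is on its stop. I'll hold briefly, then lift straight up.

```bash
python3 -m jog '[[0,0,0,0,0],[0,0,0,0,0],[0,0,0,0,0],[0,0,8,0,0],[0,0,10,0,0],[0,0,10,0,0],[0,0,10,0,0],[0,0,10,0,0]]'
python3 -m jog '[[0,0,20,0,0],[0,0,30,0,0],[0,0,30,0,0],[0,0,0,0,0],[0,0,0,0,0],[0,0,0,0,0],[0,0,0,0,0],[0,0,0,0,0]]'
python3 - <<'E'
from h import *
o=observe();print(o["ee_pos"],o["force"])
s=snapshot("side");a=s["frame"][170:410,180:440];a=cv2.convertScaleAbs(cv2.resize(a,None,fx=2.5,fy=2.5),alpha=1.3)
cv2.imwrite("pics/s4.png",a[:,:,::-1])
E
```

```text
time: 7.0
ee_pos: [0.5151, -0.1682, 0.1451]
ee_rot: [-180.0, -0.0, 93.4]
force: [-0.2, -0.2, 0.1]
opening: -0.0
time: 7.8
ee_pos: [0.5149, -0.168, 0.2233]
ee_rot: [-179.9, -0.0, 93.4]
force: [-0.1, -0.2, 1.0]
opening: -0.0003
[ 0.51490215 -0.16799213  0.22328493] [-0.051476   -0.2209176   1.04028589]
```

View pics/s4.png

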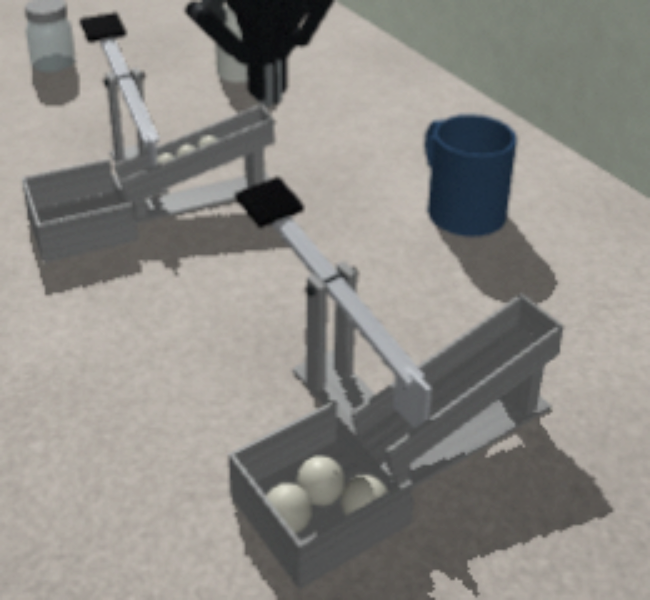

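The gate is shut at crop (413,397), the three large balls lie in the tray around (320,490), and the small balls still wait behind their gate. The fingers are clear, so I hand in.

```bash
python3 -c "
from rig import *
print(hand_in())"
```

```text
the job is handed in; nothing more can be done
None
```

I pressed the large-ball dispenser's paddle down with closed fingertips until it was on its stop (about 9 N). I held it there until all three large balls were in the catch tray, then lifted straight up about 125 mm.

The last side picture shows the paddle back up, the gate shut, the chute empty and three large balls in the tray. The small dispenser still holds its three balls, and its lever, the mug and the jar look unmoved. The soap bottle was partly hidden behind the gripper in that view, but the arm never went near it.

The job was handed in at about 8 s of the 29 s allowed. No check failed; the top and side cameras disagreed by about 5–8 mm on the paddle's position, well within its 40 mm size.

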